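Load the record cleaner's filter cartridge

ROBOT

A 6-joint arm with a two-finger parallel gripper is mounted at the origin on the work surface. World frame = base frame: x ahead of the robot, y to its left, z up, the work surface at z = 0. Lengths are in m, angles in rad, forces in N, time in s.
With the tool pointing down it reaches from about 0.35 to 0.775 m from the base axis. Payload 7.3 kg.
Tool frame: the origin (TCP) lies between the finger pads; the fingertips stand 17 mm ahead of it and the grasp point (between the pads) lies 2 mm behind it; z points along the fingers, y is the direction in which the jaws open and shut (so a half turn about z gives the same grasp; the last joint's range is limited). The gripper opens to 92 mm and grips with 3 to 60 N. Pads are 19 mm wide; open, the fingers measure 130 mm over their backs; the gripper's body (75 mm by 190 mm) begins 47 mm behind the grasp point.
Start: joints at [1.15, 0.342, 1.524, -0, 1.275, -0.146], TCP at [0.142, 0.505, 0.244] pointing down, gripper open.
Joint ranges: [-2.53, 2.53], [-0.77, 2.02], [0.04, 2.7], [-1, 4.14], [0.28, 2.66], [-3.11, 3.11]. Speed limits (rad/s): [2.57, 2.57, 3.14, 3.14, 3.14, 3.14].

INTERFACE

Orientations are given as [roll, pitch, yaw] about the fixed x, y, z axes, in that order (R = Rz(yaw) Ry(pitch) Rx(roll)).
In Python, from cell import sensors, vision, hand_in gives the robot as it stands.
- The arm moves only by the tool step_arm, never from a script. Its argument "series" is a list of rows, each a list of 5 numbers: the opening, from 0 (shut) to 1 (fully open), then the shift along the world's x, y, z each as a share of 25 mm, from -1 to 1, then the turn about the world's z as a share of 0.08 rad, from -1 to 1. A call has 1 to 12 rows; each row shifts and turns the commanded pose from where the row before left it; what a row does not reach is not made up. A row lasts 1/10 s, in which the tool goes at most 50 mm and 8.59 degrees, less where a joint would pass 70% of its speed; a pose out of reach is approached as far as the arm can. A call with a number of a shift or a turn outside -1 to 1 is refused whole. A call with a gripper value outside its range is refused whole. The fingers move at their own pace and stop on an object; "squeeze" is the grip in N (left out, the last holds). Time passes only in rows, so rows that do not move let the fingers close. It gives the time, the measured TCP pose, the force and the opening at its end, in the units of the state.
- sensors.observe(): the state, without advancing time (a new reading comes with each control period).
- vision.read_camera(name): name is "scene" or "top"; returns a dict with "pixels" (420x560x3 uint8, blue, green, red), "range_z" (420x560 float32, m along the optical axis (not along the pixel's ray), 0 where there is no reading), "camera_matrix" (3x3 intrinsics, pixels), "k1" (the pictures are not rectified: a ray, as slopes to the right and down, at radius r is drawn at 1 + k1 r^2 times it, then the intrinsics apply), "pose" (4x4, takes a point from camera to world coordinates). Camera axes: x right, y down, z forward; pixel columns grow to the right and rows downward; lengths in m; the calibration is good to about 2 mm. A picture is of the moment at which its call begins.
- hand_in(): hands the job in, once; it reports no verdict.
The state is a dict: "time": time; "qpos": joint angles; "qvel": joint speeds; "joint_efforts": joint torques, N m; "tool_pos": TCP position; "tool_rot": TCP orientation; "contact_force": force on the tool from outside, world axes, zero at the start; "torque": the same for the moment, N m; "opening": finger opening in m.
Only numpy, scipy, OpenCV 4.12 (cv2) and the standard library are available. Lean on these libraries where they do the work, as an engineer would, in place of code of your own. Each camera call takes 0.05 s, during which the arm holds its last target.

TASK

Take the longer of the two filter cartridges out of the stand, set it upright in the cradle of the grey filter unit while the clamp is still open, then swing the clamp shut so that it drives the cartridge fully home, and let go. You will have to put the cartridge down on the way, for instance on the cork pad, and take it by its other faces. Do not drop it, and leave the shorter cartridge and the other things on the shelf as they are.

Things in the scene. Friction and masses are not known exactly. Their poses are not given: they have to be found in the camera images.
- long_cartridge: The cartridge to load: white plastic block 58 long (its x) x 34 wide (its y) x 46 high (its z), about 0.12 kg, the same either way round. Origin at the centre of its underside. Starts upright in either bay of the stand, its x along the stand's x. There only its two end faces (58 apart) are free to grip; its sides are behind the bay's cheeks.
- short_cartridge: Another cartridge, only 38 long, otherwise the same (34 wide, 46 high), in the other bay; leave it alone. Origin at the centre of its underside.
- stand: Fixed grey acrylic stand. Origin at the centre of its underside. Base plate 90 (x) x 140 (y) x 6 thick; two bays side by side, centred at y = +35 and y = -35, each between two upright cheeks 54 long, 4 thick, 39 apart inside, their tops 51 above the shelf. A cartridge's underside stands 6 above the shelf in it. Lift straight up.
- cork_pad: Fixed bare cork pad, 110 x 110 x 4 thick, free for setting things down; origin at the centre of its underside, on the shelf. The shelf's top is at height 0.
- filter_unit: Fixed grey housing, 230 (x) x 120 (y) x 30 high, with the cradle on top and the clamp hinged towards its +x end. Origin at the centre of its underside. Two sturdy posts carry the hinge, tops 112 above the shelf.
- cradle (a point): Centre of the cradle's floor, 30 above the shelf, axes as the filter unit's. The cartridge stands here, length along x. Inner size 63 (x) x 39 (y). End walls at x = +/-31.5, 8 thick, 40 wide, 64 high above the floor with the flared lip (top 9): no room to hold it by its ends. Guides at the corners only (14 long in x, 31 high with flared lip, out to y = +/-28): its sides are free to grip.
- clamp_hinge (a point): Middle of the clamp's hinge axis, at x = 75, z = 102 of the filter unit; axes as the filter unit's; the hinge turns about y.
- clamp_tab (a point): Middle of the free end of the steel clamp arm, on its outer (upper when shut) face, 140 from the hinge axis. The arm is 26 wide and 8 thick, its free end has a 30 wide rubber-topped tab; a pressing pad stands 26 below the arm's middle line at 75 from the hinge.
- clamp (a joint): Clamp angle a in rad: 0 shut (arm level, pointing to the unit's -x over the cradle), pi/2 upright, starts at 1.7 to 2.0 (leaning back, away from the cradle), stop at 2.1. The arm points from the hinge along (-cos a, sin a) in the unit's (x, z). Stiff hinge: stays where it is left. It takes about 4 to 8 N at the tab to shut it onto the cartridge; it then stays shut.
- cup: White porcelain mug, 76 across, 75 high, with a handle; stands beyond the pad; leave it. Origin at the centre of its underside.
- record_weight: Chrome record weight, 74 across, 45 high, on the robot's side of the pad; leave it. Origin at the centre of its underside.
- screwdriver: Black plastic screwdriver lying beyond the stand; leave it.
- brush: Record brush, 110 x 28 x 28, to the right of the stand; leave it. Origin at the centre of its underside.
- jar: Amber glass jar, 60 across, 90 high, to the left of the filter unit; leave it. Origin at the centre of its underside.
- seat (a joint): Sprung rubber seat in the middle of the cradle's floor; m pressed down, 0 to 0.008. Up, it stands 8 above the floor: a cartridge just set in rests there, 8 short of home; home is with its underside on the cradle's floor. The spring pushes back with about 3 N at first and 5 N when home.
Things that resemble listed ones, but are neither listed nor needed, are in the scene too. What is shaped like the long_cartridge but green or yellow is not meant.

How it is judged:
On the way:
1. the long cartridge stands in the cradle, on the sprung seat, with the clamp still open (horizontal distance between long_cartridge and cradle below 0.006 m and z of long_cartridge in the frame of cradle below 0.012 m and angle between long_cartridge's own z axis and vertical below 0.12 rad and value of joint clamp above 0.8 rad), for 0.2 s.
At the end, for the whole second after the job is handed in: The clamp is shut (within 0.06 rad) and the long cartridge stands upright in the cradle, within 6 mm of its centre and 0.15 rad of its direction, driven down to within 3 mm of the cradle's floor, at rest (value of joint clamp below 0.06 rad and horizontal distance between long_cartridge and cradle below 0.006 m and z of long_cartridge in the frame of cradle below 0.003 m and angle between long_cartridge's own z axis and vertical below 0.08 rad and angle between the x axis of long_cartridge and the x axis of cradle, either way round below 0.15 rad and linear speed of long_cartridge below 0.02 m/s); the robot touches nothing.
It fails at once if the long cartridge is dropped (falls free faster than 0.6 m/s) (contact force between the fingers and long_cartridge below 0.01 N and linear speed of long_cartridge above 0.6 m/s).
It fails at once if the short cartridge is taken or moved more than 30 mm (distance of short_cartridge from where it was at the start of the episode above 0.03 m).
It fails at once if another thing on the shelf is moved more than 40 mm or knocked over (distance of any of cup, record_weight, screwdriver, brush, jar from where it was at the start of the episode above 0.04 m or angle between any of cup, jar's own z axis and vertical above 0.5 rad).
It also fails if it takes over 72 s, if anything falls off the work surface, if the arm or the gripper's body presses on something with over 40 N, if the wrist force passes 120 N, or if a joint passes its speed limit or range.

## Working session

There is one attempt and no reset: what is moved stays moved. The work goes in short steps, Python scripts to look and compute and a tool call to move; the robot and the scene stay as the last step left them, time stands still between calls to the robot, and variables do not carry over. Pictures are saved under pics/ and viewed, and the job is handed in when it is done.

Besides the shell and the picture viewer there is one more tool, called after "Request:" by a JSON object that holds its "fn" and its "kwargs". step_arm: Moves the arm, as the interface text tells. Its arguments: {"type":"object","properties":{"series":{"type":"array","items":{"type":"array","items":{"type":"number","minimum":-1,"maximum":1}}},"squeeze":{"type":"number"}},"required":["series"]}

```bash
ls; mkdir -p pics; python3 - <<'E'
from cell import sensors, vision
import cv2,numpy as np,pickle
print(sensors.observe())
for n in("scene","top"):
    d=vision.read_camera(n); cv2.imwrite(f"pics/{n}0.png",d["pixels"]); pickle.dump(d,open(f"{n}0.pkl","wb")); print(d["camera_matrix"],d["k1"],d["pose"])
E
```

```text
pics
{'time': 0.0, 'qpos': array([ 1.15002273e+00,  3.42742550e-01,  1.52502857e+00, -2.22906940e-05,
        1.27539611e+00, -1.46015675e-01]), 'qvel': array([-0.00048231, -0.00052286,  0.00107147, -0.00043128,  0.0010365 ,
        0.0009251 ]), 'joint_efforts': array([-8.02065297e-04, -4.31240165e+01, -2.44210750e+01,  7.16783339e-02,
        5.60338818e-02, -1.14420366e-04]), 'tool_pos': array([0.14227297, 0.50495313, 0.24303062]), 'tool_rot': array([-3.14003173e+00, -2.08008419e-04,  2.86684107e+00]), 'contact_force': array([ 0.17118998,  0.88533153, -0.40281125]), 'torque': array([ 0.00529245,  0.00384975, -0.02386949]), 'opening': 0.09152459484456463}
[[395.26082941   0.         277.297692  ]
 [  0.         395.26082941 209.16216438]
 [  0.           0.           1.        ]] -0.008499589033893437 [[ 0.80266387  0.52688921 -0.27949682  0.86066893]
 [ 0.5962852  -0.69851706  0.3956234  -0.40963106]
 [ 0.0132164  -0.48421242 -0.87485065  1.00745769]
 [ 0.          0.          0.          1.        ]]
[[452.99236489   0.         276.11261526]
 [  0.         452.99236489 210.54384303]
 [  0.           0.           1.        ]] -0.029362972555905403 [[ 3.00656953e-02 -9.96485928e-01  7.81783184e-02  4.40395810e-01]
 [-9.99547905e-01 -2.99891575e-02  2.15314526e-03  1.11001253e-02]
 [ 1.98922950e-04 -7.82077102e-02 -9.96937066e-01  1.54496483e+00]
 [ 0.00000000e+00  0.00000000e+00  0.00000000e+00  1.00000000e+00]]
```

View pics/scene0.png

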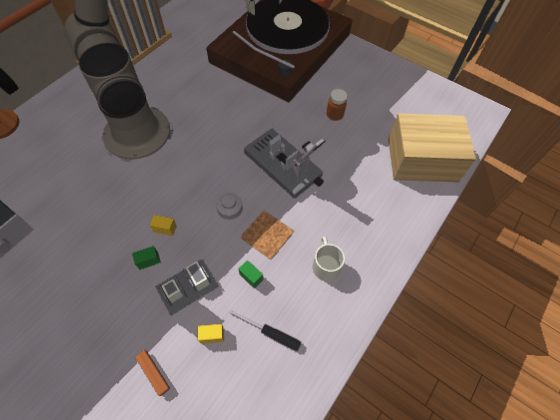

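View pics/top0.png

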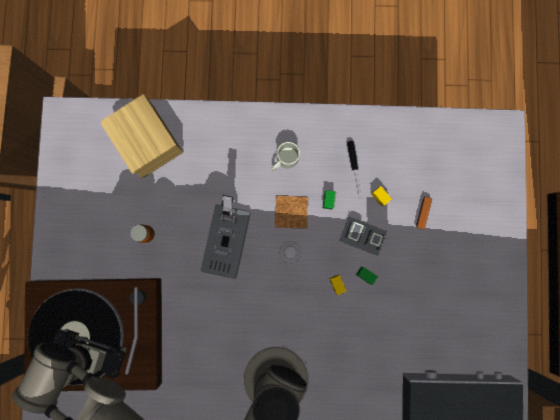

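The top view has two white cartridges in the stand, near (356,231) and (376,240). The pad is at (291,211) and the filter unit at (226,240). I'll enlarge these areas.

```bash
cat > h.py <<'E'
import numpy as np,cv2,pickle
def world(d,u,v,z=None,h=None):
    K=d["camera_matrix"];k=d["k1"];P=d["pose"]
    u=np.asarray(u,float);v=np.asarray(v,float)
    pts=np.stack([u,v],-1).reshape(-1,1,2)
    n=cv2.undistortPoints(pts,K,np.array([k,0,0,0,0.])).reshape(-1,2)
    r=np.c_[n,np.ones(len(n))]@P[:3,:3].T
    if h is not None: s=(h-P[2,3])/r[:,2]
    else: s=np.asarray(z,float).reshape(-1)
    return P[:3,3]+r*s[:,None]
def cloud(d):
    v,u=np.mgrid[0:420,0:560]
    return world(d,u.ravel(),v.ravel(),d["range_z"].ravel()).reshape(420,560,3)
def crop(d,x0,y0,x1,y1,f,fn):
    cv2.imwrite(fn,cv2.resize(d["pixels"][y0:y1,x0:x1],None,fx=f,fy=f,interpolation=cv2.INTER_CUBIC))
E
python3 - <<'E'
from h import *
t=pickle.load(open("top0.pkl","rb"));s=pickle.load(open("scene0.pkl","rb"))
crop(t,330,205,400,265,10,"pics/a1.png")
crop(t,190,180,270,280,6,"pics/a2.png")
crop(s,145,245,235,320,8,"pics/a3.png")
crop(s,235,120,335,200,8,"pics/a4.png")
E
```

```text
(no output)
```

View pics/a1.png

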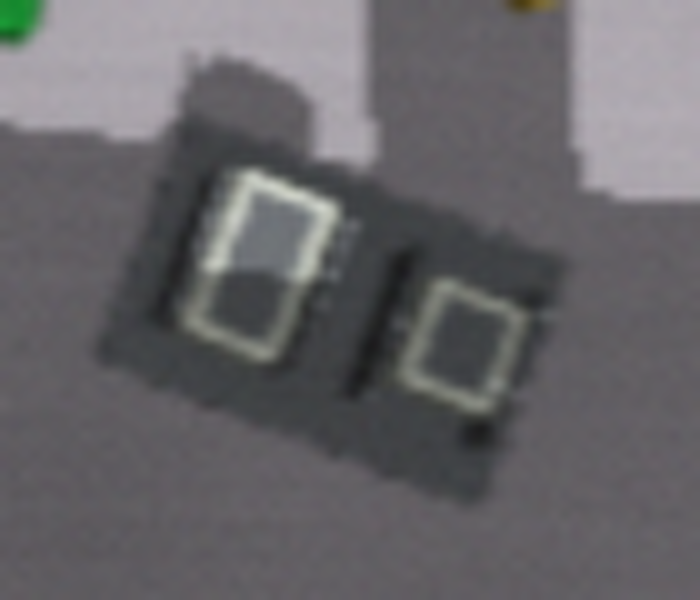

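View pics/a2.png

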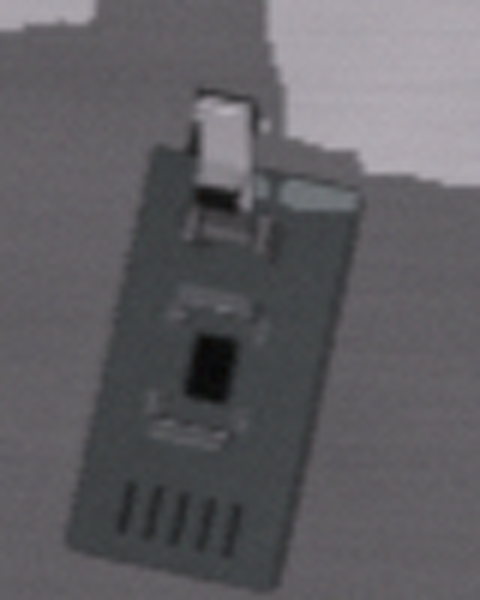

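View pics/a3.png

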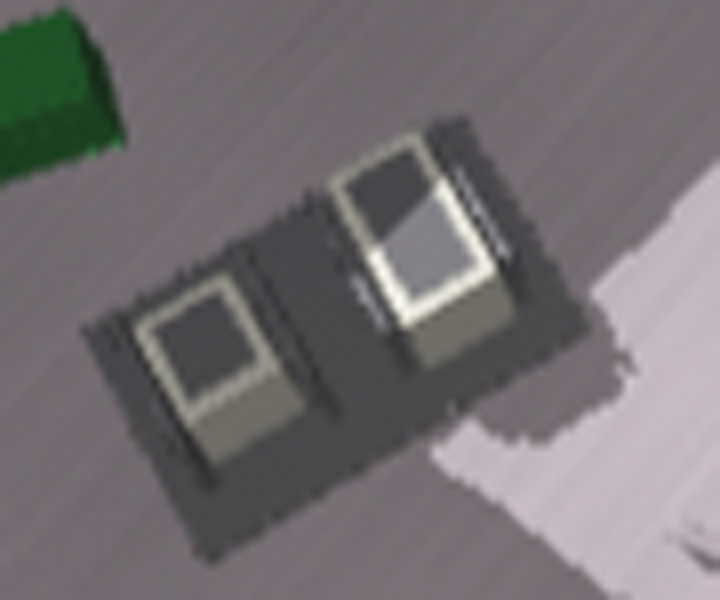

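View pics/a4.png

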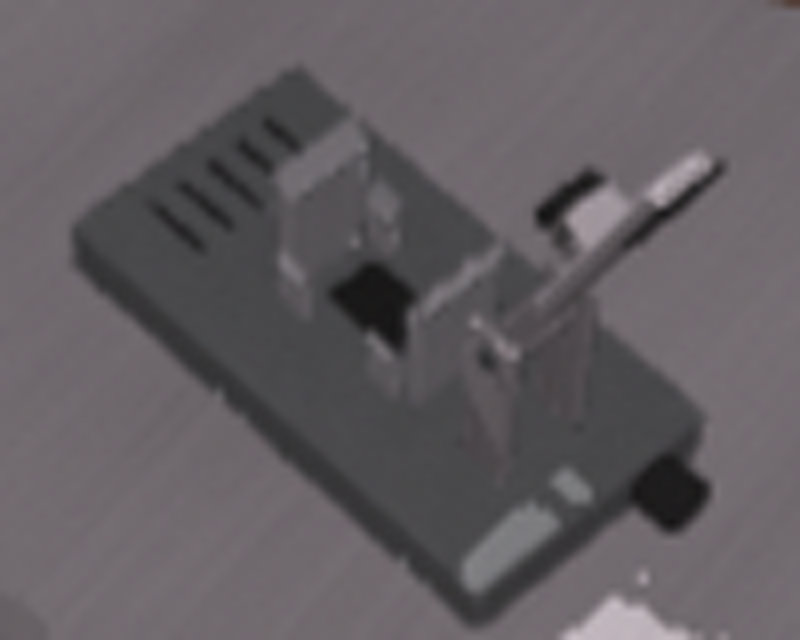

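The long one is the left cartridge, its top centred at about (356,231); its outline is clearly longer than the other's at (376,240). Two green and two yellow blocks are decoys. Next I'll measure positions.

```bash
python3 - <<'E'
from h import *
t=pickle.load(open("top0.pkl","rb"));s=pickle.load(open("scene0.pkl","rb"))
def px(l,x0,y0,f): a=np.array(l,float); return (a[:,0]+.5)/f-.5+x0,(a[:,1]+.5)/f-.5+y0
def rep(n,d,l,x0,y0,f,h):
    w=world(d,*px(l,x0,y0,f),h=h); c=w.mean(0)
    (a,b,ang)=cv2.minAreaRect(w[:,:2].astype(np.float32)*1000)
    e=w[0]-w[3]+w[1]-w[2]   # top minus bottom -> x dir
    e2=w[1]-w[0]+w[2]-w[3]
    print(n,c.round(4),"len",np.hypot(*e[:2])/2,np.hypot(*e2[:2])/2,"yaw",np.arctan2(e[1],e[0]),np.arctan2(e2[1],e2[0])+np.pi/2)
rep("long top",t,[(248,168),(342,207),(272,362),(180,325)],330,205,10,.052)
rep("stand top",t,[(185,118),(568,262),(480,505),(97,360)],330,205,10,.006)
rep("unit top",t,[(155,148),(363,187),(278,590),(68,548)],190,180,6,.030)
# scene: long top far edge.. corners: order in stand frame unknown
rep("long scene",s,[(407,325),(330,185),(418,133),(495,270)],145,245,8,.052)
rep("unit scene",s,[(485,600),(703,420),(300,70),(75,228)],235,120,8,.030)
for d,n in((t,"top"),(s,"scene")):
    c=cloud(d)
    def fit(mask,nm):
        p=c[mask][:,:2]*1000; r=cv2.minAreaRect(p.astype(np.float32)); print(n,nm,mask.sum(),r,c[mask][:,2].mean())
    X,Y,Z=c[...,0],c[...,1],c[...,2]
    L=world(t,[356.],[231.],h=.052)[0]
    near=np.hypot(X-L[0],Y-L[1])<.045
    hist=Z[near]; print(np.percentile(hist,[5,50,95]))
    fit(near&(Z>.049)&(Z<.056),"long")
    hsv=cv2.cvtColor(d["pixels"],cv2.COLOR_BGR2HSV)
    P=world(t,[291.],[211.],h=.004)[0]; 
    m=(np.hypot(X-P[0],Y-P[1])<.09)&(hsv[...,0]>5)&(hsv[...,0]<20)&(hsv[...,1]>110); fit(m,"pad")
E
```

```text
long top [ 0.4974 -0.2497  0.052 ] len 0.05651874951122302 0.033031005826505686 yaw -0.3982931400807666 -0.3593738759124716
stand top [ 0.4844 -0.2825  0.006 ] len 0.08797462543177831 0.1386905867255063 yaw -0.33178789168009937 -0.33194742082561857
unit top [0.4529 0.1799 0.03  ] len 0.2277593814518852 0.11872940293714519 yaw -0.17353519909666124 -0.16006067079001585
long scene [ 0.5014 -0.2495  0.052 ] len 0.031584065224344274 0.05414521290353928 yaw -1.9003548040764322 4.342322886007109
unit scene [0.4596 0.1799 0.03  ] len 0.22625264536170384 0.11611510399668959 yaw -0.18848018497110788 2.962182407347572
[-0.00037042  0.02041831  0.05530098]
top long 162 ((496.8672180175781, -251.76927185058594), (46.82905578613281, 58.268585205078125), 71.05050659179688) 0.052084123800923025
top pad 970 ((559.6348876953125, -35.060585021972656), (106.89027404785156, 105.91055297851562), 1.2588059902191162) 0.003512820572448878
[0.00060716 0.01666363 0.05257607]
scene long 290 ((500.70989990234375, -250.3980255126953), (46.00031280517578, 57.456382751464844), 69.95085906982422) 0.051169547257891225
scene pad 1301 ((562.8800659179688, -36.13801193237305), (107.98662567138672, 107.61273956298828), 89.20853424072266) 0.0025993813494550383
```

```bash
python3 - <<'E'
from h import *
t=pickle.load(open("top0.pkl","rb"));s=pickle.load(open("scene0.pkl","rb"))
for n,u,v,h in(("cup",288,153,.075),("weight",290,253,.045),("jar",140,233,.09),("green",329,200,.04)):
    print(n,world(t,[u],[v],h=h)[0].round(3))
yaw=-.17;R=np.array([[np.cos(yaw),-np.sin(yaw)],[np.sin(yaw),np.cos(yaw)]])
for d,n,o in((t,"top",(.4529,.1799)),(s,"scene",(.4596,.1799))):
    c=cloud(d).reshape(-1,3); q=(c[:,:2]-o)@R; z=c[:,2]
    m=(abs(q[:,0])<.2)&(abs(q[:,1])<.04)&(z>.12)
    print(n,"clamp pts",m.sum()); P=np.c_[q[m],z[m]]*1000; P=P[P[:,2].argsort()]; print(P[::max(1,len(P)//25)].round(0).tolist())
    m=(abs(q[:,0])<.05)&(abs(q[:,1])<.035)&(z>.080)&(z<.1)
    P=q[m]*1000; 
    for sg in(-1,1):
        w=P[P[:,0]*sg>20]
        print("wall",sg,len(w),w.mean(0).round(1),w.min(0).round(1),w.max(0).round(1)) if len(w) else None
E
```

```text
cup [ 0.747 -0.019  0.075]
weight [ 0.419 -0.036  0.045]
jar [0.469 0.45  0.09 ]
green [ 0.599 -0.161  0.04 ]
top clamp pts 185
[[78.0, -11.0, 120.0], [79.0, -2.0, 126.0], [89.0, -12.0, 146.0], [98.0, -10.0, 178.0], [101.0, 6.0, 180.0], [102.0, 0.0, 181.0], [87.0, -3.0, 183.0], [88.0, -9.0, 183.0], [104.0, 6.0, 184.0], [84.0, -4.0, 185.0], [94.0, -5.0, 186.0], [100.0, 8.0, 187.0], [85.0, -10.0, 188.0], [106.0, 6.0, 190.0], [105.0, -7.0, 195.0], [112.0, -9.0, 199.0], [115.0, 3.0, 204.0], [115.0, -0.0, 209.0], [119.0, 9.0, 214.0], [119.0, -9.0, 217.0], [126.0, -14.0, 222.0], [122.0, 3.0, 225.0], [130.0, 7.0, 227.0], [128.0, 12.0, 229.0], [131.0, -14.0, 231.0], [125.0, 11.0, 233.0], [127.0, -0.0, 234.0]]
wall -1 38 [-36.8   0.8] [-41.6 -18.8] [-32.  20.]
wall 1 39 [35.9  0.9] [ 31. -20.] [40.9 19.4]
scene clamp pts 196
[[82.0, -12.0, 123.0], [88.0, -12.0, 133.0], [88.0, -13.0, 143.0], [89.0, -12.0, 152.0], [97.0, -12.0, 160.0], [90.0, -10.0, 169.0], [105.0, -11.0, 172.0], [89.0, -9.0, 176.0], [91.0, -9.0, 178.0], [95.0, -2.0, 179.0], [101.0, -12.0, 181.0], [91.0, -5.0, 182.0], [93.0, -7.0, 182.0], [106.0, -13.0, 183.0], [85.0, 1.0, 184.0], [108.0, -12.0, 184.0], [82.0, 7.0, 185.0], [83.0, 2.0, 186.0], [112.0, -13.0, 193.0], [115.0, -14.0, 204.0], [115.0, -11.0, 211.0], [118.0, -11.0, 217.0], [124.0, -12.0, 224.0], [130.0, 0.0, 227.0], [124.0, -12.0, 228.0], [126.0, 3.0, 229.0], [127.0, -2.0, 230.0], [123.0, 11.0, 231.0]]
wall -1 63 [-38.3   1.9] [-44.2 -19.2] [-32.3  22.9]
wall 1 43 [34.9 -0.3] [ 28.7 -18.7] [39.4 20.4]
```

Request:
{"fn": "step_arm", "kwargs": {"series": [[1,0.7,-1,0,-0.8],[1,0.7,-1,0,-0.8],[1,0.7,-1,0,-0.8],[1,0.7,-1,0,-0.8],[1,0.7,-1,0,-0.8],[1,0.7,-1,0,-0.8],[1,0.7,-1,0,-0.8],[1,0.7,-1,0,-0.8],[1,0.7,-1,0,-0.8],[1,0.7,-1,0,-0.8],[1,0.7,-1,0,-0.8],[1,0.7,-1,0,-0.8]], "squeeze": 20}}

```text
time: 1.3
tool_pos: [0.3528, 0.2042, 0.2436]
tool_rot: [-3.141, -0.0, 2.096]
contact_force: [-0.4, -0.8, -0.4]
opening: 0.0916
```

Request:
{"fn": "step_arm", "kwargs": {"series": [[1,0.3,-1,0,-0.6],[1,0.3,-1,0,-0.6],[1,0.3,-1,0,-0.6],[1,0.3,-1,0,-0.6],[1,0.3,-1,0,-0.6],[1,0.3,-1,0,-0.6],[1,0.3,-1,0,-0.6],[1,0.3,-1,0,-0.6],[1,0.3,-1,0,-0.6],[1,0.3,-1,0,-0.6],[1,0.3,-1,0,-0.6],[1,0.3,-1,0,-0.6]]}}

```text
time: 2.5
tool_pos: [0.4424, -0.0957, 0.2435]
tool_rot: [-3.141, -0.0, 1.521]
contact_force: [-0.3, 0.1, 0.4]
opening: 0.092
```

Request:
{"fn": "step_arm", "kwargs": {"series": [[1,0.32,-0.88,-0.2,-0.5],[1,0.32,-0.88,-0.2,-0.5],[1,0.32,-0.88,-0.5,-0.5],[1,0.32,-0.88,-0.5,-0.5],[1,0.32,-0.88,-0.7,-0.5],[1,0.32,-0.88,-0.7,-0.5],[1,0.32,-0.87,-0.8,-0.5],[1,0,0,0,0],[1,0,0,0,0]]}}

```text
time: 3.4
tool_pos: [0.4979, -0.2482, 0.153]
tool_rot: [-3.14, -0.001, 1.243]
contact_force: [-0.1, -1.3, -0.6]
opening: 0.092
```

```bash
python3 - <<'E'
from h import *
from cell import sensors, vision
for n in("scene","top"):
    d=vision.read_camera(n); pickle.dump(d,open(f"{n}1.pkl","wb"))
    a=(110,200,250,330) if n=="scene" else (300,170,420,290)
    crop(d,*a,5,f"pics/b_{n}.png")
E
```

```text
(no output)
```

View pics/b_scene.png

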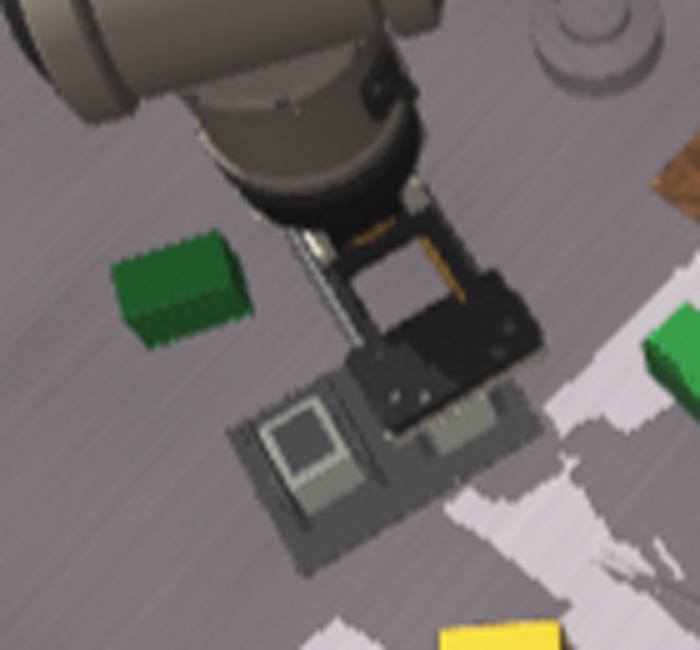

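View pics/b_top.png

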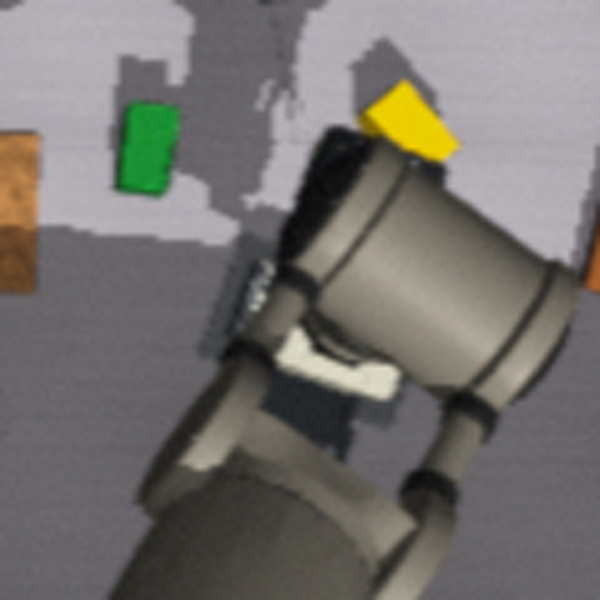

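Both views show the gripper over the long cartridge, with its front end visible at scene crop (465,425). The fingers are clear of the yellow and green decoys. Next I descend.

Request:
{"fn": "step_arm", "kwargs": {"series": [[1,0,-0.05,-0.8,-0.06],[1,0,0,-0.8,0],[1,0,0,-0.8,0],[1,0,0,-0.8,0],[1,0,0,-0.8,0],[1,0,0,-0.7,0],[1,0,0,0,0],[0.7,0,0,0,0],[0.5,0,0,0,0],[0.5,0,0,0,0],[0.5,0,0,0,0],[0.5,0,0,0,0]], "squeeze": 12}}

```text
time: 4.7
tool_pos: [0.4987, -0.2498, 0.0368]
tool_rot: [3.141, 0.0, 1.238]
contact_force: [-0.9, 0.9, 2.7]
opening: 0.0579
```

Request:
{"fn": "step_arm", "kwargs": {"series": [[0.4,0,0,0,0],[0.4,0,0,0,0],[0.4,0,0,0.2,0],[0.4,0,0,0.4,0],[0.4,0,0,0.6,0],[0.4,0,0,0.8,0],[0.4,0,0,0.8,0],[0.4,0,0,0.8,0],[0.4,0,0,0.6,0],[0.4,0,0,0,0]], "squeeze": 25}}

```text
time: 5.7
tool_pos: [0.4995, -0.2504, 0.1438]
tool_rot: [3.137, 0.001, 1.238]
contact_force: [0.6, -0.1, -1.4]
opening: 0.0585
```

```bash
python3 - <<'E'
from h import *
from cell import sensors, vision
for n in("scene",):
    d=vision.read_camera(n); pickle.dump(d,open(f"{n}2.pkl","wb"))
    a=(110,200,250,330) if n=="scene" else (300,170,420,290)
    crop(d,*a,5,f"pics/c_{n}.png")
print(sensors.observe()['tool_pos'],sensors.observe()['contact_force'])
E
```

```text
[ 0.49881439 -0.24992937  0.1422816 ] [-0.50736085  0.17586135 -0.32097177]
```

View pics/c_scene.png

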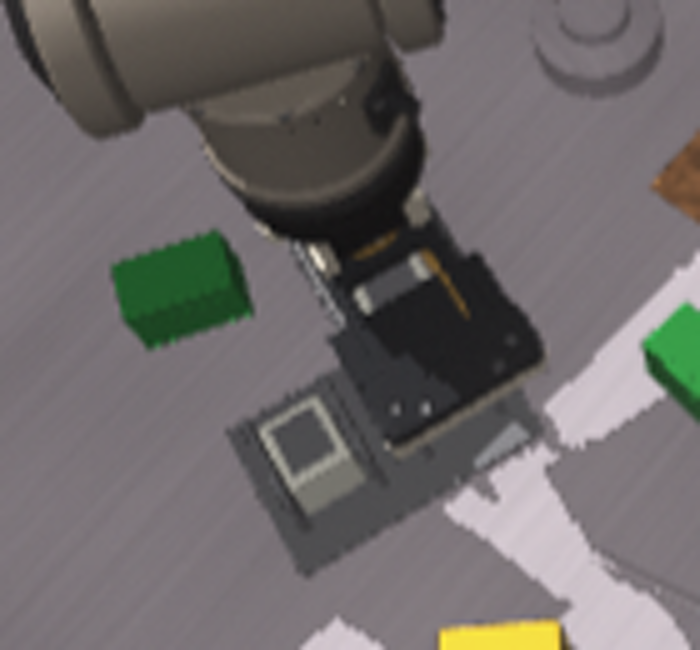

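Request:
{"fn": "step_arm", "kwargs": {"series": [[0.4,0.27,0.5,0,0],[0.4,0.27,0.9,0,0],[0.4,0.27,0.9,0,0],[0.4,0.27,0.9,0,0],[0.4,0.27,0.9,0,0],[0.4,0.27,0.9,0,0],[0.4,0.27,0.9,0,0],[0.4,0.27,0.9,-0.3,0],[0.4,0.27,0.9,-0.5,0],[0.4,0,0.9,-0.6,0],[0.4,0,0,-0.6,0],[0.4,0,0,0,0]]}}

```text
time: 6.95
tool_pos: [0.5572, -0.0327, 0.0882]
tool_rot: [-3.135, 0.001, 1.24]
contact_force: [-0.5, -0.6, -1.8]
opening: 0.0579
```

Request:
{"fn": "step_arm", "kwargs": {"series": [[0.4,0.1,-0.1,-0.6,0],[0.4,0,0,-0.6,0],[0.4,0,0,-0.4,0],[0.4,0,0,-0.3,0],[0.4,0,0,-0.1,0],[0.4,0,0,0,0]]}}

```text
time: 7.55
tool_pos: [0.5617, -0.0373, 0.0411]
tool_rot: [-3.142, 0.0, 1.238]
contact_force: [-0.3, -1.1, -1.1]
opening: 0.0584
```

Request:
{"fn": "step_arm", "kwargs": {"series": [[0.4,0,0,-0.1,0],[0.4,0,0,-0.1,0],[0.4,0,0,0,0],[0.4,0,0,0,0]]}}

```text
time: 7.95
tool_pos: [0.5618, -0.0371, 0.0364]
tool_rot: [3.141, -0.0, 1.238]
contact_force: [0.8, 0.7, -0.7]
opening: 0.0579
```

Request:
{"fn": "step_arm", "kwargs": {"series": [[0.4,0,0,-0.05,0],[0.4,0,0,-0.05,0],[0.4,0,0,0,0],[0.4,0,0,0,0]]}}

```text
time: 8.35
tool_pos: [0.5619, -0.0372, 0.0348]
tool_rot: [3.141, -0.0, 1.238]
contact_force: [-1.5, 0.1, 6.9]
opening: 0.0578
```

Request:
{"fn": "step_arm", "kwargs": {"series": [[0.4,0,0,0.03,0],[0.66,0,0,0,0],[0.75,0,0,0,0],[0.9,0,0,0,0],[0.9,0,0,0,0],[0.9,0,0,0.5,0],[0.9,0,0,0.9,0],[0.9,0,0,0.9,0],[0.9,0,0,0.9,0],[0.9,0,0,0.9,0.5],[0.9,0,0,0,1],[0.9,0,0,0,1]]}}

```text
time: 9.55
tool_pos: [0.5623, -0.0373, 0.139]
tool_rot: [3.139, 0.0, 1.441]
contact_force: [-0.7, 0.6, -0.7]
opening: 0.0828
```

Request:
{"fn": "step_arm", "kwargs": {"series": [[0.9,0,0,0,1],[0.9,0,0,0,1],[0.9,0,0,0,1],[0.9,0,0,0,1],[0.9,0,0,0,1],[0.9,0,0,0,1],[0.9,0,0,0,1],[0.9,0,0,0,1],[0.9,0,0,0,1],[0.9,0,0,0,1],[0.9,0,0,0,1],[0.9,0,0,0,1]]}}

```text
time: 10.75
tool_pos: [0.5618, -0.0372, 0.138]
tool_rot: [3.141, 0.001, 2.401]
contact_force: [0.1, 0.6, 0.3]
opening: 0.0825
```

Request:
{"fn": "step_arm", "kwargs": {"series": [[0.9,0,0,0,1],[0.9,0,0,0,1],[0.9,0,0,0,1],[0.9,0,0,0,1],[0.9,0,0,0,1],[0.9,0,0,0,0.14],[0.9,0,0,0,0]]}}

```text
time: 11.45
tool_pos: [0.5618, -0.0372, 0.1376]
tool_rot: [3.141, 0.001, 2.808]
contact_force: [0.8, -0.1, -0.6]
opening: 0.083
```

```bash
python3 - <<'E'
from h import *
from cell import sensors, vision
for n in("scene","top"):
    d=vision.read_camera(n); pickle.dump(d,open(f"{n}3.pkl","wb"))
    a=(190,150,330,270) if n=="scene" else (230,150,350,270)
    crop(d,*a,5,f"pics/d_{n}.png")
o=sensors.observe();print(o['tool_pos'],o['tool_rot'],o['qpos'])
E
```

```text
[ 0.5617391  -0.03716466  0.13733377] [3.14144306e+00 3.53680858e-04 2.80770902e+00] [-2.02248278e-01  5.13546304e-01  1.56561356e+00  1.16651641e-04
  1.06206253e+00 -1.43921780e+00]
```

View pics/d_scene.png

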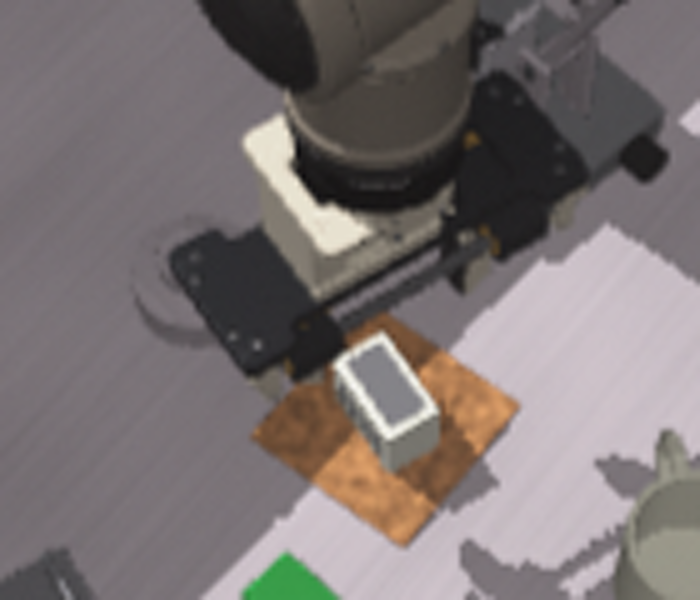

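View pics/d_top.png

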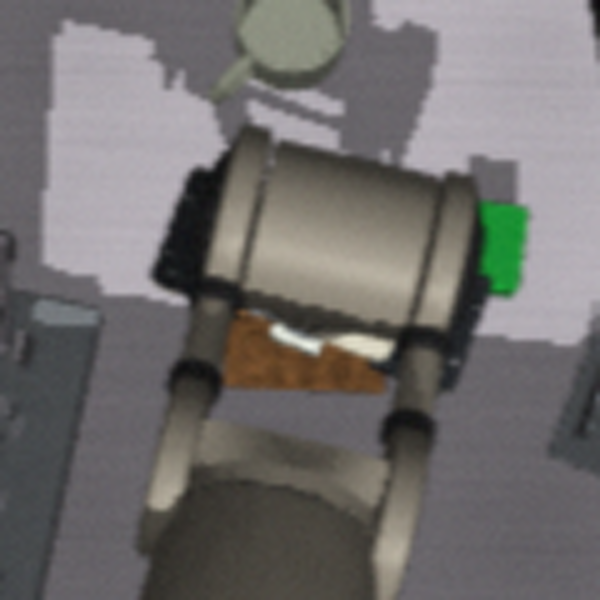

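```bash
python3 - <<'E'
from h import *
s=pickle.load(open("scene3.pkl","rb"))
crop(s,250,208,285,250,14,"pics/e.png")
c=cloud(s);X,Y,Z=np.moveaxis(c,-1,0)
m=(np.hypot(X-.562,Y+.037)<.045)&(Z>.046)&(Z<.055)
print(m.sum(),cv2.minAreaRect((c[m][:,:2]*1000).astype(np.float32)))
E
```

```text
223 ((564.8017578125, -37.289512634277344), (34.209625244140625, 57.98775863647461), 69.7748031616211)
```

View pics/e.png

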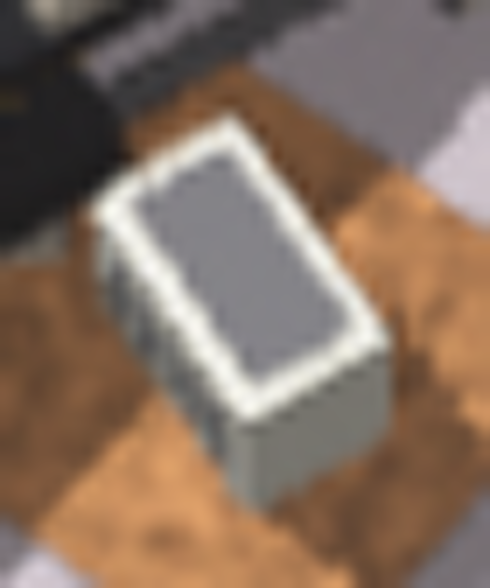

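```bash
python3 - <<'E'
from h import *
s=pickle.load(open("scene3.pkl","rb"))
l=np.array([(232,116),(389,342),(248,416),(97,210)],float)
w=world(s,(l[:,0]+.5)/14-.5+250,(l[:,1]+.5)/14-.5+208,h=.050)
print(w.round(4),w.mean(0)); e=w[1]-w[0]+w[2]-w[3]; print(np.arctan2(e[1],e[0]))
E
```

```text
[[ 0.5427 -0.0119  0.05  ]
 [ 0.5965 -0.0327  0.05  ]
 [ 0.5844 -0.0614  0.05  ]
 [ 0.5344 -0.0441  0.05  ]] [ 0.56450504 -0.03752181  0.05      ]
-0.3525513137950744
```

Request:
{"fn": "step_arm", "kwargs": {"series": [[0.9,0,0,-0.7,0],[0.9,0,0,-0.8,0],[0.9,0,0,-0.8,0],[0.9,0,0,-0.8,0],[0.9,0,0,-0.7,0],[0.9,0,0,-0.35,0],[0.9,0,0,0,0],[0.6,0,0,0,0],[0.4,0,0,0,0],[0.25,0,0,0,0],[0.25,0,0,0,0],[0.25,0,0,0,0]], "squeeze": 12}}

```text
time: 12.75
tool_pos: [0.5619, -0.0372, 0.0336]
tool_rot: [3.141, 0.001, 2.809]
contact_force: [-0.6, 0.0, -0.7]
opening: 0.0472
```

Request:
{"fn": "step_arm", "kwargs": {"series": [[0.2,0,0,0,0],[0.2,0,0,0,0],[0.2,0,0,0,0]], "squeeze": 25}}

```text
time: 13.05
tool_pos: [0.5617, -0.0372, 0.0333]
tool_rot: [3.141, 0.0, 2.809]
contact_force: [-0.6, -0.1, 2.1]
opening: 0.0338
```

Request:
{"fn": "step_arm", "kwargs": {"series": [[0.2,0,0,0.2,0],[0.2,0,0,0.5,0],[0.2,-0.2,0,0.9,0],[0.2,-0.5,0,0.9,0],[0.2,-0.6,0,0.9,0],[0.2,-0.6,0,0.9,0],[0.2,-0.6,0,0.9,0],[0.2,-0.6,0.2,0.9,0],[0.2,-0.6,0.4,0.2,0],[0.2,-0.5,0.6,0,0],[0.2,0,0,0,0]]}}

```text
time: 14.15
tool_pos: [0.4553, -0.006, 0.1919]
tool_rot: [3.141, 0.0, 2.81]
contact_force: [1.5, -0.2, -0.4]
opening: 0.034
```

Request:
{"fn": "step_arm", "kwargs": {"series": [[0.2,0,0.5,0,0.25],[0.2,0,0.8,0,0.25],[0.2,0,0.8,0,0.25],[0.2,0,0.8,0,0.25],[0.2,0,0.8,0,0.25],[0.2,0,0.8,0,0.25],[0.2,0,0.8,0,0.25],[0.2,0,0.8,0,0.25],[0.2,0,0.8,0,0],[0.2,0,0.6,0,0],[0.2,0,0,0,0],[0.2,0,0,0,0]]}}

```text
time: 15.35
tool_pos: [0.4569, 0.1804, 0.1906]
tool_rot: [-3.141, -0.0, 2.971]
contact_force: [0.2, -1.1, -1.8]
opening: 0.034
```

```bash
python3 - <<'E'
from h import *
from cell import sensors, vision
for n in("scene","top"):
    d=vision.read_camera(n); pickle.dump(d,open(f"{n}4.pkl","wb"))
    a=(220,100,340,210) if n=="scene" else (170,160,290,290)
    crop(d,*a,5,f"pics/f_{n}.png")
o=sensors.observe();print(o['tool_pos'],o['tool_rot'],o['qpos'])
E
```

```text
[0.45686207 0.17982465 0.19066195] [-3.14133634e+00 -1.16561242e-04  2.96905390e+00] [ 2.18860999e-01  3.32462264e-01  1.69661114e+00 -2.14589962e-04
  1.11272478e+00 -1.17930168e+00]
```

View pics/f_scene.png

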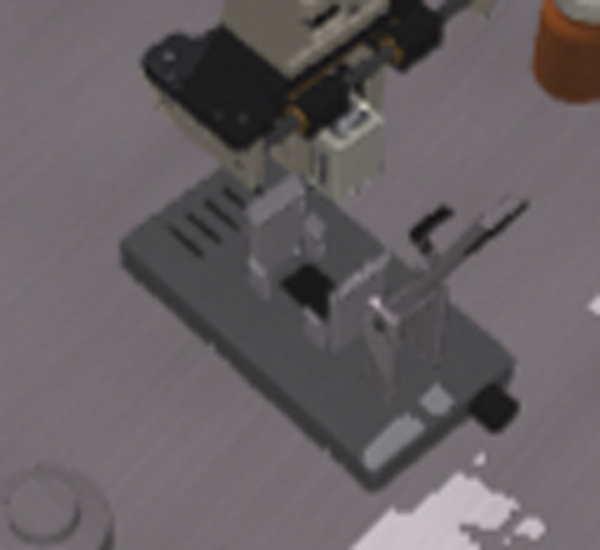

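View pics/f_top.png

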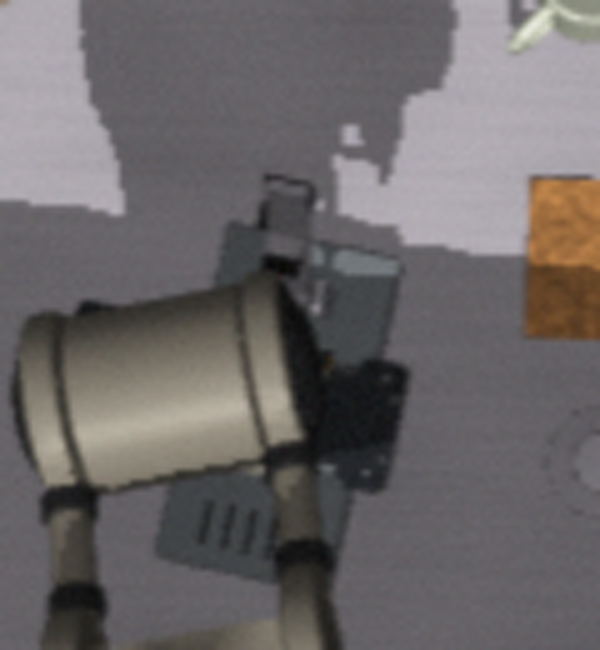

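Request:
{"fn": "step_arm", "kwargs": {"series": [[0.2,-0.04,0.04,-0.5,0],[0.2,0,0,-0.8,0],[0.2,0,0,-0.6,0],[0.2,0,0,-0.3,0],[0.2,0,0,0,0],[0.2,0,0,0,0]]}}

```text
time: 16.05
tool_pos: [0.4562, 0.1811, 0.1363]
tool_rot: [3.141, 0.001, 2.969]
contact_force: [0.3, 0.5, -1.2]
opening: 0.0336
```

```bash
python3 - <<'E'
from h import *
from cell import sensors, vision
for n in("scene",):
    d=vision.read_camera(n); pickle.dump(d,open(f"{n}5.pkl","wb"))
    crop(d,255,110,315,180,9,f"pics/g_{n}.png")
o=sensors.observe();print(o['tool_pos'],o['tool_rot'],o['contact_force'])
E
```

```text
[0.45630125 0.18122722 0.13649261] [3.14099572e+00 1.33377875e-03 2.96890567e+00] [ 0.67026272  0.06474302 -0.48810653]
```

View pics/g_scene.png

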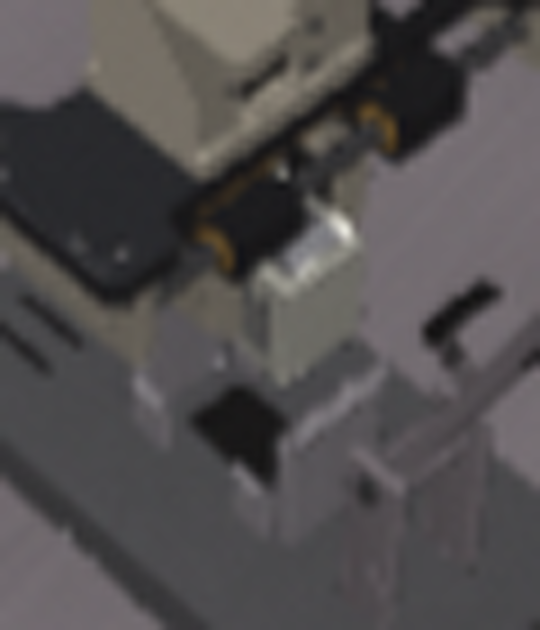

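```bash
python3 - <<'E'
from h import *
s=pickle.load(open("scene5.pkl","rb"))
yaw=-.172;R=np.array([[np.cos(yaw),-np.sin(yaw)],[np.sin(yaw),np.cos(yaw)]])
for nm,l,h in(("cart top end",[(268,292),(355,240)],.1525),("cart bot end",[(284,386),(362,343)],.1065),("wall outer",[(284,438),(382,370)],.094)):
    l=np.array(l,float); w=world(s,(l[:,0]+.5)/9-.5+255,(l[:,1]+.5)/9-.5+110,h=h)
    print(nm,((w[:,:2]-[.4563,.1812])@R*1000).round(1))
c=cloud(s).reshape(-1,3);q=(c[:,:2]-[.4563,.1812])@R*1000
for lo,hi in((.085,.1),):
  m=(c[:,2]>lo)&(c[:,2]<hi)&(q[:,0]>20)&(q[:,0]<55)&(abs(q[:,1])<40); print(q[m].min(0),q[m].max(0),m.sum(), np.percentile(q[m],[10,90],axis=0))
m=(c[:,2]>.11)&(c[:,2]<.14)&(q[:,0]>15)&(q[:,0]<45)&(abs(q[:,1])<20);print(np.median(q[m],0),m.sum())
E
```

```text
cart top end [[ 25.4 -20.3]
 [ 29.1  13.2]]
cart bot end [[ 30.2 -16.1]
 [ 34.9  13.8]]
wall outer [[ 38.3 -23.4]
 [ 40.5  18.2]]
[ 33.57487992 -19.24087668] [42.74105969 17.51642338] 29 [[ 35.18090226 -14.31      ]
 [ 41.77462023  13.21291012]]
[30.91980392 -9.90259833] 81
```

Request:
{"fn": "step_arm", "kwargs": {"series": [[0.2,0.02,0,-0.3,0],[0.2,0,0,-0.3,0],[0.2,0,0,-0.3,0],[0.2,0,0,-0.3,0],[0.2,0,0,0,0],[0.2,0,0,0,0]]}}

```text
time: 16.7
tool_pos: [0.4561, 0.1813, 0.1055]
tool_rot: [-3.141, -0.001, 2.969]
contact_force: [0.3, -0.9, -1.5]
opening: 0.0335
```

Request:
{"fn": "step_arm", "kwargs": {"series": [[0.2,0,0,-0.2,0],[0.2,0,0,-0.2,0],[0.2,0,0,-0.2,0],[0.2,0,0,-0.2,0],[0.2,0,0,0,0],[0.2,0,0,0,0]]}}

```text
time: 17.3
tool_pos: [0.4562, 0.1813, 0.0856]
tool_rot: [-3.142, -0.0, 2.969]
contact_force: [0.7, -0.2, -1.0]
opening: 0.034
```

Request:
{"fn": "step_arm", "kwargs": {"series": [[0.2,0,0,-0.2,0],[0.2,0,0,-0.2,0],[0.2,0,0,-0.15,0],[0.2,0,0,0,0],[0.2,0,0,0,0]]}}

```text
time: 17.8
tool_pos: [0.4563, 0.1813, 0.0719]
tool_rot: [3.142, -0.0, 2.969]
contact_force: [0.5, -0.1, -1.6]
opening: 0.0341
```

Request:
{"fn": "step_arm", "kwargs": {"series": [[0.2,0,0,-0.1,0],[0.2,0,0,-0.05,0],[0.2,0,0,0,0],[0.2,0,0,0,0]]}}

```text
time: 18.2
tool_pos: [0.4563, 0.1813, 0.0683]
tool_rot: [3.141, 0.0, 2.969]
contact_force: [-0.6, 0.7, -1.0]
opening: 0.0336
```

Request:
{"fn": "step_arm", "kwargs": {"series": [[0.2,0,0,-0.06,0],[0.2,0,0,0,0],[0.2,0,0,0,0]]}}

```text
time: 18.5
tool_pos: [0.4563, 0.1814, 0.0669]
tool_rot: [3.141, 0.0, 2.969]
contact_force: [-1.2, -0.4, 1.1]
opening: 0.0339
```

Touching the seat (force rising by about 2 N). I'll open gently and lift clear.

Request:
{"fn": "step_arm", "kwargs": {"series": [[0.2,0,0,-0.03,0],[0.4,0,0,0,0],[0.45,0,0,0,0],[0.55,0,0,0,0],[0.55,0,0,0,0],[0.55,0,0,0.4,0],[0.55,0,0,0.8,0],[0.55,0,0,1,0],[0.55,0,0,1,0],[0.55,0,0,1,0],[0.55,-0.5,0,1,0],[0.3,-0.5,0,1,0]]}}

```text
time: 19.7
tool_pos: [0.4308, 0.1812, 0.2227]
tool_rot: [3.141, 0.001, 2.969]
contact_force: [0.3, -0.1, 0.8]
opening: 0.0463
```

Request:
{"fn": "step_arm", "kwargs": {"series": [[0,-0.5,0,1,0],[0,-0.5,0,1,0],[0,0,-0.2,0.5,0],[0,0,0,0,0],[0,0,0,0,0]]}}

```text
time: 20.2
tool_pos: [0.4061, 0.1763, 0.2835]
tool_rot: [3.141, 0.0, 2.969]
contact_force: [-0.2, -0.3, 0.8]
opening: 0.007
```

```bash
python3 - <<'E'
from h import *
from cell import sensors, vision
yaw=-.172;R=np.array([[np.cos(yaw),-np.sin(yaw)],[np.sin(yaw),np.cos(yaw)]])
for n in("scene",):
    d=vision.read_camera(n); pickle.dump(d,open(f"{n}6.pkl","wb"))
    crop(d,235,100,335,190,7,f"pics/i_{n}.png")
    c=cloud(d).reshape(-1,3);q=(c[:,:2]-[.4563,.1812])@R*1000
    m=(abs(q)<40).all(1)&(c[:,2]>.07)&(c[:,2]<.1); print(np.histogram(c[m,2],12))
o=sensors.observe();print(o['tool_pos'],o['tool_rot'],o['contact_force'])
E
```

```text
(array([12,  9, 19, 12, 36, 84, 87, 24, 11, 18, 13,  7]), array([0.07008955, 0.07218568, 0.0742818 , 0.07637793, 0.07847406,
       0.08057018, 0.08266631, 0.08476244, 0.08685857, 0.08895469,
       0.09105082, 0.09314695, 0.09524307]))
[0.40591039 0.17627778 0.28297862] [-3.14138701e+00 -8.09054620e-04  2.96899590e+00] [0.19296823 0.1550066  0.18863378]
```

View pics/i_scene.png

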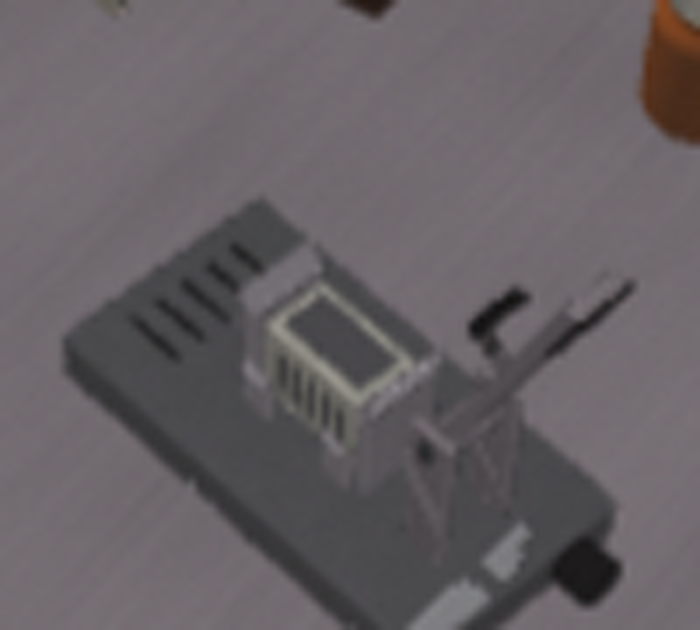

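The cartridge sits on the seat, its top at about z 0.083, upright and between the end walls at crop (340,340). The clamp leans back at about 1.95 rad. Next I go over it and come down behind.

Request:
{"fn": "step_arm", "kwargs": {"series": [[0,0.2,0,0.8,0],[0,0.8,-0.1,0,0],[0,1,-0.1,0,0],[0,1,-0.1,0,0],[0,1,-0.1,0,0],[0,1,-0.1,0,0],[0,1,-0.1,0,0],[0,1,-0.1,0,0],[0,0.9,-0.1,0,0],[0,0.4,-0.1,0,0],[0,0,0,0,0],[0,0,0,0,0]]}}

```text
time: 21.45
tool_pos: [0.6133, 0.1539, 0.3021]
tool_rot: [-3.141, -0.003, 2.969]
contact_force: [-0.1, -0.4, 0.5]
opening: 0.0004
```

```bash
python3 - <<'E'
from h import *
from cell import sensors, vision
for n in("scene","top"):
    d=vision.read_camera(n); pickle.dump(d,open(f"{n}7.pkl","wb"))
    a=(235,80,355,190) if n=="scene" else (170,160,290,290)
    crop(d,*a,5,f"pics/j_{n}.png")
o=sensors.observe();print(o['tool_pos'],o['tool_rot'],o['contact_force'],o['qpos'])
E
```

```text
[0.61303228 0.154101   0.30314451] [-3.14151554e+00 -1.00940771e-03  2.96951635e+00] [-0.28238217  0.73588766  0.10153328] [ 1.25003586e-01  5.16279045e-01  1.08724828e+00  2.21855040e-04
  1.53905310e+00 -1.27372363e+00]
```

View pics/j_scene.png

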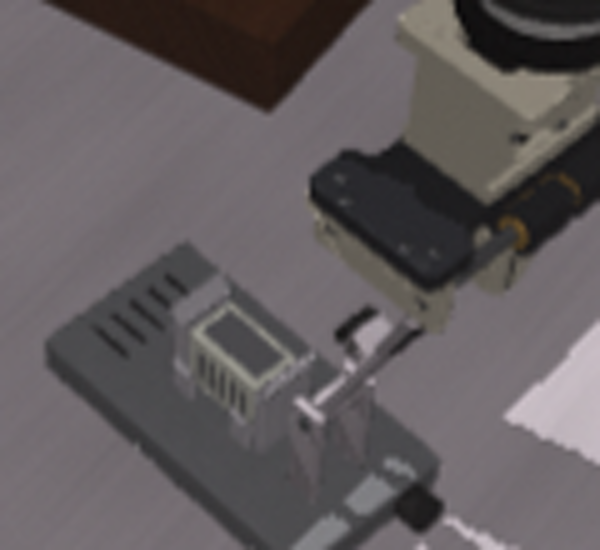

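Request:
{"fn": "step_arm", "kwargs": {"series": [[0,0.1,0,-0.4,0],[0,0,0,-0.7,0],[0,0,0,-0.7,0],[0,0,0,-0.7,0],[0,0,0,-0.6,0],[0,0,0,0,0],[0,0,0,0,0]]}}

```text
time: 22.25
tool_pos: [0.616, 0.154, 0.2261]
tool_rot: [3.142, -0.0, 2.969]
contact_force: [0.0, 0.4, 0.2]
opening: 0.0005
```

```bash
python3 - <<'E'
from h import *
from cell import sensors, vision
for n in("scene",):
    d=vision.read_camera(n); pickle.dump(d,open(f"{n}7.pkl","wb"))
    crop(d,275,90,355,170,7,f"pics/k_{n}.png")
o=sensors.observe();print(o['tool_pos'],o['contact_force'])
E
```

```text
[0.61635791 0.15397233 0.22674653] [ 0.12611853 -0.07614162  0.19812382]
```

View pics/k_scene.png

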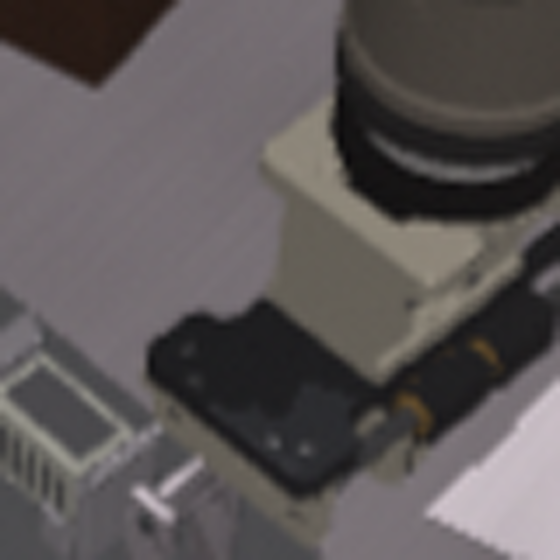

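Request:
{"fn": "step_arm", "kwargs": {"series": [[0,-0.47,0.08,0,0],[0,-0.47,0.08,0,0],[0,-0.47,0.08,0.1,0],[0,-0.47,0.08,0.1,0],[0,0,0,0,0]]}}

```text
time: 22.8
tool_pos: [0.5688, 0.1622, 0.2329]
tool_rot: [3.141, 0.003, 2.97]
contact_force: [-0.1, -0.4, 0.1]
opening: 0.001
```

```bash
python3 - <<'E'
from h import *
from cell import sensors, vision
yaw=-.172;R=np.array([[np.cos(yaw),-np.sin(yaw)],[np.sin(yaw),np.cos(yaw)]])
for n in("scene","top"):
    d=vision.read_camera(n); pickle.dump(d,open(f"{n}8.pkl","wb"))
    a=(235,80,355,190) if n=="scene" else (170,160,290,290)
    crop(d,*a,5,f"pics/l_{n}.png")
o=sensors.observe();print(o['tool_pos'],o['contact_force'])
E
```

```text
[0.56878476 0.1619241  0.23132113] [0.22768134 0.34297628 0.10697868]
```

View pics/l_scene.png

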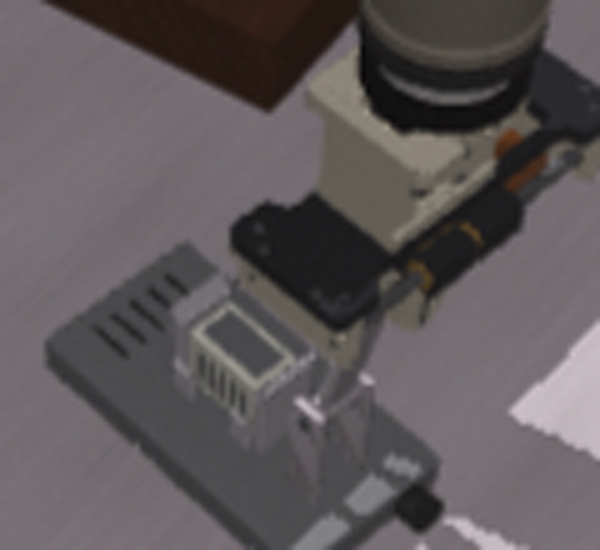

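View pics/l_top.png

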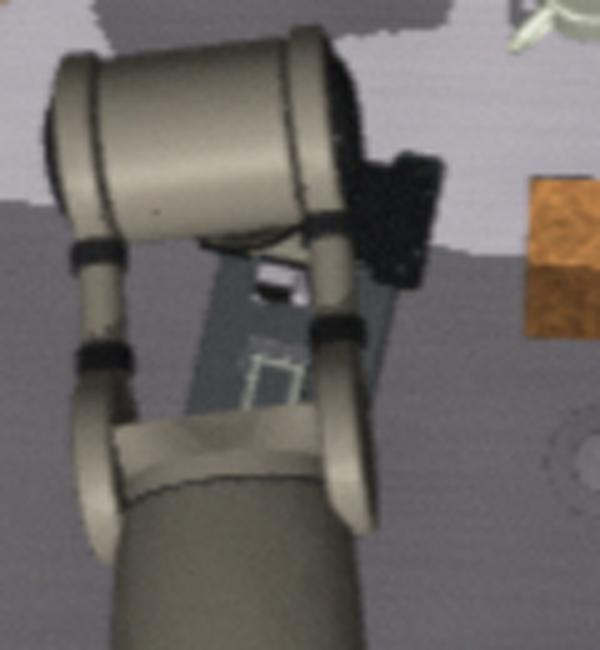

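Request:
{"fn": "step_arm", "kwargs": {"series": [[0,-0.47,0.08,0.2,0],[0,-0.47,0.08,0.2,0],[0,-0.45,0.08,-0.04,0],[0,-0.45,0.08,-0.04,0],[0,-0.45,0.08,-0.04,0],[0,-0.45,0.08,-0.19,0],[0,-0.45,0.08,-0.19,0],[0,-0.45,0.08,-0.19,0],[0,0,0,0,0]]}}

```text
time: 23.8
tool_pos: [0.4762, 0.1782, 0.2236]
tool_rot: [-3.141, -0.002, 2.97]
contact_force: [-0.2, -0.5, 0.2]
opening: 0.0005
```

```bash
python3 - <<'E'
from h import *
from cell import sensors, vision
for n in("scene",):
    d=vision.read_camera(n); pickle.dump(d,open(f"{n}8.pkl","wb"))
    crop(d,235,80,355,190,5,f"pics/m_{n}.png")
o=sensors.observe();print(o['tool_pos'],o['contact_force'])
E
```

```text
[0.47690547 0.17805841 0.22383133] [0.29346745 0.0938801  0.48172629]
```

View pics/m_scene.png

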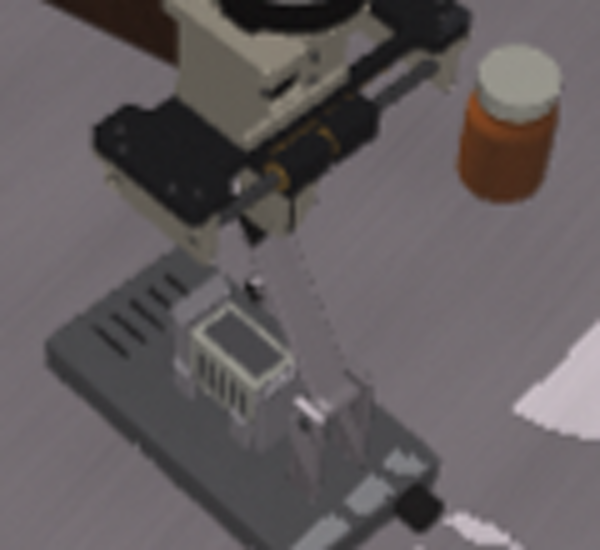

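Request:
{"fn": "step_arm", "kwargs": {"series": [[0,-0.37,0.06,-0.29,0],[0,-0.37,0.06,-0.29,0],[0,-0.37,0.06,-0.29,0],[0,-0.28,0.05,-0.41,0],[0,-0.28,0.05,-0.41,0],[0,-0.28,0.05,-0.41,0],[0,-0.17,0.03,-0.46,0],[0,-0.17,0.03,-0.46,0],[0,0,0,0,0]]}}

```text
time: 24.75
tool_pos: [0.4202, 0.1875, 0.1475]
tool_rot: [-3.141, -0.002, 2.969]
contact_force: [0.6, 0.2, 0.3]
opening: 0.0001
```

```bash
python3 - <<'E'
from h import *
from cell import sensors, vision
for n in("scene",):
    d=vision.read_camera(n); pickle.dump(d,open(f"{n}9.pkl","wb"))
    crop(d,235,80,355,190,5,f"pics/n_{n}.png")
o=sensors.observe();print(o['tool_pos'],o['contact_force'])
E
```

```text
[0.42048005 0.18750341 0.14805271] [ 0.43139399 -1.14849691  0.2495556 ]
```

View pics/n_scene.png

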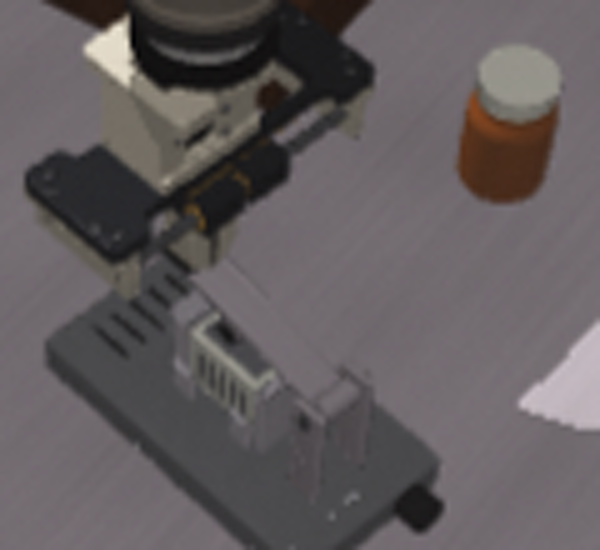

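Request:
{"fn": "step_arm", "kwargs": {"series": [[0,-0.08,0.01,-0.25,0],[0,-0.08,0.01,-0.25,0],[0,-0.05,0,-0.2,0],[0,0,0,-0.1,0],[0,0,0,0,0],[0,0,0,0,0]]}}

```text
time: 25.4
tool_pos: [0.4153, 0.188, 0.1281]
tool_rot: [-3.141, -0.001, 2.969]
contact_force: [0.5, -0.0, 1.6]
opening: 0.0
```

Request:
{"fn": "step_arm", "kwargs": {"series": [[0,0,0,-0.1,0],[0,0,0,0,0],[0,0,0,-0.1,0],[0,0,0,0,0],[0,0,0,0,0]]}}

```text
time: 25.9
tool_pos: [0.4151, 0.1881, 0.1232]
tool_rot: [-3.141, -0.001, 2.969]
contact_force: [-1.3, -0.2, 4.9]
opening: 0.0004
```

Request:
{"fn": "step_arm", "kwargs": {"series": [[0,0,0,-0.06,0],[0,0,0,0,0],[0,0,0,-0.06,0],[0,0,0,0,0],[0,0,0,0,0]]}}

```text
time: 26.4
tool_pos: [0.4152, 0.1882, 0.1225]
tool_rot: [3.141, 0.0, 2.969]
contact_force: [-8.9, -2.3, 30.6]
opening: 0.0002
```

The force jumped to 30 N at z 0.1225, so the clamp is on its hard stop. I retract and check.

Request:
{"fn": "step_arm", "kwargs": {"series": [[0,0,0,0.1,0],[0,0,0,0.4,0],[0,0,0,0.9,0],[0,0,0,1,0],[0,0,0,1,0],[0,-0.6,-0.5,1,0],[0,-0.8,-1,0.4,0],[0,0,-1,0,0],[0,0,-1,0,0],[0,0,-1,0,0],[0,0,-1,0,0],[0,0,0,0,0]]}}

```text
time: 27.6
tool_pos: [0.3804, 0.0487, 0.2402]
tool_rot: [-3.141, -0.001, 2.966]
contact_force: [-0.6, 0.6, -0.5]
opening: 0.0004
```

```bash
python3 - <<'E'
from h import *
from cell import sensors, vision
yaw=-.172;R=np.array([[np.cos(yaw),-np.sin(yaw)],[np.sin(yaw),np.cos(yaw)]])
for n in("scene","top"):
    d=vision.read_camera(n); pickle.dump(d,open(f"{n}10.pkl","wb"))
    a=(235,100,335,190) if n=="scene" else (180,170,280,290)
    crop(d,*a,6 if n=="scene" else 5,f"pics/o_{n}.png"); cv2.imwrite(f"pics/o_{n}_full.png",d["pixels"])
    c=cloud(d).reshape(-1,3);q=(c[:,:2]-([.4585,.181] if n=="scene" else [.453,.181]))@R*1000
    m=(abs(q[:,1])<12)&(c[:,2]>.098)&(c[:,2]<.13)&(q[:,0]>-85)&(q[:,0]<60)
    print(n,m.sum(),np.polyfit(q[m,0],c[m,2]*1000,1))
    m=(abs(q[:,1])<22)&(abs(q[:,0])<28)&(c[:,2]>.06)&(c[:,2]<.092); print(np.histogram(c[m,2],8))
o=sensors.observe();print(o['tool_pos'],o['contact_force'])
E
```

```text
scene 299 [-6.33834343e-03  1.04659712e+02]
(array([ 9, 13, 17, 47, 22,  5,  5,  4]), array([0.06061091, 0.06450039, 0.06838987, 0.07227935, 0.07616883,
       0.08005831, 0.08394779, 0.08783727, 0.09172675]))
top 295 [-2.04253570e-02  1.06393034e+02]
(array([ 2,  3,  2,  2,  8,  4, 14, 12]), array([0.06055167, 0.06309931, 0.06564695, 0.06819459, 0.07074223,
       0.07328987, 0.07583751, 0.07838515, 0.08093279]))
[0.38048718 0.05046122 0.2401942 ] [ 0.17217288 -0.06881354  0.49696272]
```

View pics/o_scene.png

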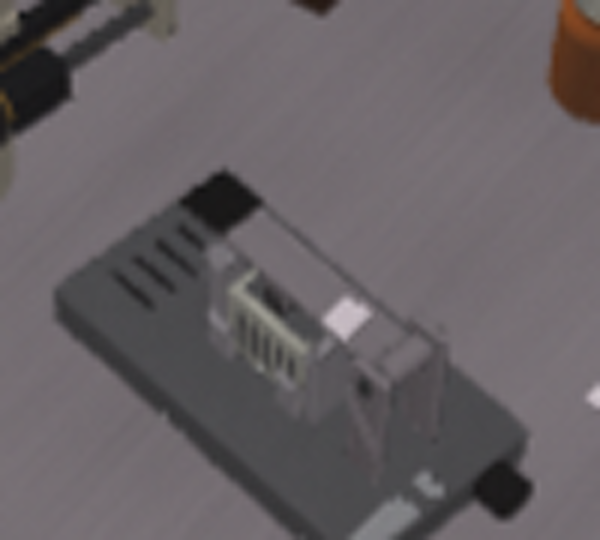

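View pics/o_top.png

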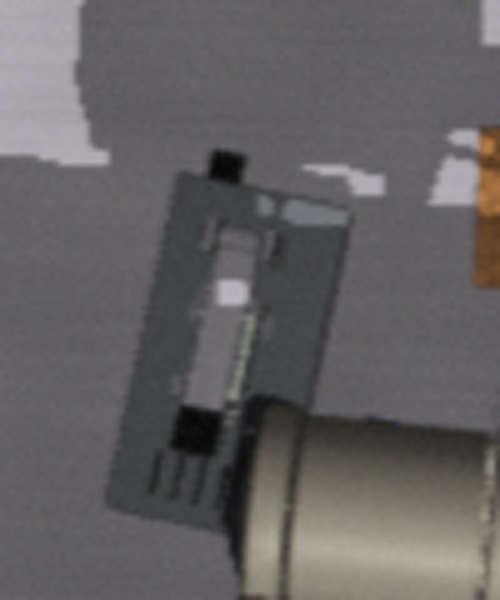

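View pics/o_scene_full.png

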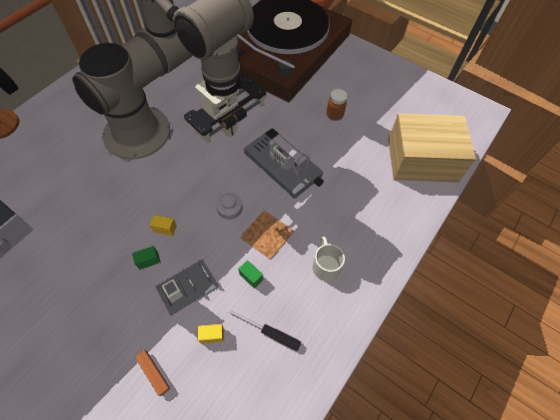

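The clamp is level, with the cartridge upright underneath and its top at about 75 mm. The other items look undisturbed and the robot is clear, so I'm handing in.

```bash
python3 -c "
from cell import hand_in
print(hand_in())"
```

```text
the job is handed in; nothing more can be done
None
```

The long cartridge is loaded in the filter unit with the clamp shut, and the job was handed in at about 28 s of the 72 s. `hand_in()` reports no verdict, so the evidence is my own checks.

**What I did:** I lifted it out of the stand by its ends and set it down on the cork pad. I took it again by its sides and set it on the sprung seat with the clamp open at about 1.95 rad. Then I pushed the clamp over from behind with closed fingers until it reached its stop, and withdrew.

**Last checks:**
- **Clamp:** the depth data gave an arm slope of 0.006 rad (scene camera) and 0.020 rad (top camera), both inside the 0.06 limit.
- **Cartridge:** before the clamp closed, its top was at about 83 mm. Afterwards the scene camera read about 75 mm, against 76 mm for fully home. The top camera had too few points on it to be a useful check.
- **Other items:** in the last scene picture the short cartridge and the other things look undisturbed.
- **Robot:** clear of everything.

**Disagreements and peaks:** the two cameras disagreed by about 5 mm in x. I settled this using the known gripped position of the cartridge on the pad. The highest measured force was about 32 N, from the fingertips at the clamp's stop.

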